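# Rack the open ink bottle and snap its cap on

### The arm

A 6-joint arm with a two-finger parallel gripper is mounted at the origin on the work surface. World frame = base frame: x ahead of the robot, y to its left, z up, the work surface at z = 0. Lengths are in m, angles in degrees, forces in N, time in s.
With the tool pointing down it reaches from about 0.3 to 0.75 m from the base axis. Payload 8.5 kg.
Tool frame: the origin (TCP) lies between the finger pads; the fingertips stand 14 mm ahead of it and the grasp point (between the pads) lies 5 mm behind it; z points along the fingers, y is the direction in which the jaws open and shut (so a half turn about z gives the same grasp; the last joint's range is limited). The gripper opens to 85 mm and grips with 20 to 120 N. Pads are 22 mm wide; open, the fingers measure 114 mm over their backs; the gripper's body (76 mm by 85 mm) begins 54 mm behind the grasp point. The pads swing forward as they close: fully open they stand 13 mm farther back than shut.
Start: joints at [-85.732, 21.807, 74.336, -0, 83.858, -12.336], TCP at [0.157, -0.527, 0.245] pointing down, gripper open.
Joint ranges: [-178.18, 178.18], [-50.72, 133.34], [12.68, 142.11], [-81.47, 261.47], [9.98, 163.14], [-165.26, 165.26]. Speed limits (degrees/s): [136.94, 136.94, 180, 180, 180, 180].

### API

Orientations are given as a 3x3 rotation matrix whose columns are the frame's x, y, z axes.
In Python, from rig import env gives the robot as it stands.
- The arm moves only by the tool move_arm, never from a script. Its argument "series" is a list of rows, each a list of 3 entries, a list of its own where there are three numbers: the closure in counts, from 0 (fully open) to 255 (shut), then the shift along the world's x, y, z in cm, then the turn, a rotation vector about the world's x, y, z in degrees. A call has 1 to 10 rows; each row shifts and turns the commanded pose from where the row before left it; what a row does not reach is not made up. A row lasts 1/12 s, in which the tool goes at most 41.7 mm and 7.16 degrees, less where a joint would pass 70% of its speed; a pose out of reach is approached as far as the arm can. A call is refused whole if a number of a shift passes 4.17 or a number of a turn 7.16, either way. A call with a gripper value outside its range is refused whole. The fingers move at their own pace and stop on an object; "newtons" is the grip in N (left out, the last holds). Time passes only in rows, so rows that do not move let the fingers close. It gives the time, the measured TCP pose, the force and the opening at its end, in the units of the state.
- env.observe(): the state, without advancing time (a new reading comes with each control period).
- env.get_image(name): name is "scene" or "top" or "wrist"; returns a dict with "color" (480x640x3 uint8, red, green, blue), "fx", "fy", "cx", "cy" (pixels), "position" and "orientation" of the camera in the world. Camera axes: x right, y down, z forward; pixel columns grow to the right and rows downward; lengths in m; the calibration is good to about 2 mm. A picture is of the moment at which its call begins. There is no depth.
- env.close_job(): hands the job in, once; it reports no verdict.
The state is a dict: "time_s": time; "q": joint angles; "qvel": joint speeds; "joint_efforts": joint torques, N m; "position": TCP position; "tool_rot": TCP orientation; "ft_force": force on the tool from outside, world axes, zero at the start; "wrist_torque": the same for the moment, N m; "grip_width": finger opening in m.
Only numpy, scipy, OpenCV 4.12 (cv2) and the standard library are available. Lean on these libraries where they do the work, as an engineer would, in place of code of your own. Each camera call takes 0.05 s, during which the arm holds its last target. There are 200 camera calls.

### The job

Stand the open ink bottle in the empty cup of the rack, so that the row is full again; keep the bottle upright all the way and let go of it there. Then put the loose snap cap on it where it stands and press down until it clicks over the bead and is fully home on the shoulder, and keep pressing: finish while still pushing down firmly on the closed cap. Leave the other bottles and the squeegee where they are.

Things in the scene. Friction and masses are not known exactly. Their poses are not given: they have to be found in the camera images.
- bottle: Open ink bottle, white plastic with paper label, loose, stands upright on the table at the start; 0.10 to 0.21 kg. Origin: centre of its underside, z up along its axis. Round body 58 mm across up to 54 mm high, then a shoulder narrowing to a flat land 48 mm across at 70 mm, out of which the closed neck rises to 93 mm.
- shoulder (a point): On the bottle: centre of the flat land, 70 mm above the bottle's origin; z along the bottle's axis. Above it: neck 26 mm across for 10 mm, then a bead 32 mm across and 2 mm thick, then a taper from 32 to 25 mm across over 5 mm, then a small spout. The cap's rim lands here.
- cap: Loose snap cap, ribbed grey plastic, round, 47 mm across and 30 mm high, 24 g, open side down on the table. Origin: centre of its open lower rim, z up along its axis; any turn about it. Its inside, 40 mm across, takes the neck. Fully home, its origin lies at shoulder.
- cap_top (a point): Centre of the cap's flat top, 30 mm above its rim. Pushed down over the neck, the cap's four sprung tongues (inside) meet the taper with the rim 8 to 9 mm above the shoulder; the push rises to some 8 to 15 N, drops suddenly to nearly nothing as they snap past the bead with a few mm to go, then rises steeply as the rim lands on the shoulder.
- cup_empty: The one empty cup of the rack, black plastic, fixed; any of the four places in the row. Origin: centre of its underside; its floor (where the bottle stands) is 4 mm above the origin, its rim 18 mm above; 62 mm across inside, 70 mm outside. Its x axis points across the row, its y axis along the row.
- rack: Low plywood rack, fixed, 92 mm across (its x), 352 mm along the row (its y), board top 30 mm above the table, end cheeks 55 mm high. Origin: centre of its underside. Its four cups stand in a row along y, 78 mm apart, at y = -117, -39, 39 and 117 mm.
- full_a: Bystander: one of three closed ink bottles standing in the other cups, same body, with its cap on (100 mm high in all). Origin: centre of its underside.
- full_b: Bystander: closed ink bottle, as full_a.
- full_c: Bystander: closed ink bottle, as full_a.
- squeegee: Bystander: wooden hand squeegee lying flat on the table to the right of the work (-y side), its length roughly along world x, 190 mm long (its y), about 115 mm across, 26 mm high. Origin: its underside near the middle.
Not all that is in view belongs to the job. What is shaped like the cap but red is not meant.

How it is judged (in metres and radians):
On the way, in this order (a step that is already met when the one before it is completed fails the run):
1. the open bottle stands upright on the floor of the empty cup, let go (horizontal distance between bottle and cup_empty below 0.005 m and z of bottle in the frame of cup_empty between 0.002 and 0.006 m and angle between bottle's own z axis and vertical below 0.06 rad and contact force between the fingers and bottle below 0.3 N), for 0.2 s.
2. the cap has snapped fully home on the bottle and is kept pressed there for a second (z of cap in the frame of bottle below 0.0718 m and horizontal distance between cap and bottle below 0.004 m and angle between the z axis of cap and the z axis of bottle, either way round below 0.08 rad and contact force between bottle and cup_empty above 6 N), for 1 s.
At the end, for the whole second after the job is handed in: Bottle upright (0.06 rad) on the floor of the cup that was empty; cap fully home on it (rim within 1.8 mm of the shoulder, centred within 4 mm, in line within 0.08 rad); fingers on the cap, off the bottle, still push down: bottle presses on its cup with over 6 N, weight included (all of step 2 and horizontal distance between bottle and cup_empty below 0.005 m and z of bottle in the frame of cup_empty between 0.002 and 0.006 m and angle between bottle's own z axis and vertical below 0.06 rad and z of cap in the frame of bottle above 0.067 m and angle between cap's own z axis and vertical below 0.12 rad and contact force between the fingers and cap above 2 N and contact force between the fingers and bottle below 0.5 N and linear speed of bottle below 0.02 m/s); the arm keeps its last pose, push and grip.
It fails at once if the open bottle is tipped (more than 0.6 rad) (angle between bottle's own z axis and vertical above 0.6 rad).
It fails at once if a closed bottle is knocked or taken out of its place (moved 15 mm) (distance of any of full_a, full_b, full_c from where it was at the start of the episode above 0.015 m).
It fails at once if the squeegee is shoved (20 mm) (distance of squeegee from where it was at the start of the episode above 0.02 m).
It also fails if it takes over 58 s, if anything falls off the work surface, if the arm or the gripper's body presses on something with over 40 N, if the wrist force passes 120 N, or if a joint passes its speed limit or range.

## Working session

There is one attempt and no reset: what is moved stays moved. The work goes in short steps, Python scripts to look and compute and a tool call to move; the robot and the scene stay as the last step left them, time stands still between calls to the robot, and variables do not carry over. Pictures are saved under pics/ and viewed, about 8 in all and at most 12, crops included, and the job is handed in when it is done.

Besides the shell and the picture viewer there is one more tool, called after "Request:" by a JSON object that holds its "api" and its "payload", one argument or row to a line. move_arm: Moves the arm, as the interface text tells. Its arguments: {"type":"object","properties":{"series":{"type":"array","items":{"type":"array"}},"newtons":{"type":"number"}},"required":["series"]}

```bash
mkdir -p pics
cat > h.py <<'E'
import numpy as np,cv2
from rig import env
def grab(n,f):
    d=env.get_image(n); cv2.imwrite(f'pics/{f}.png',cv2.cvtColor(d['color'],cv2.COLOR_RGB2BGR)); np.save(f'pics/{f}.npy',d,allow_pickle=True); return d
def load(f): return np.load(f'pics/{f}.npy',allow_pickle=True).item()
def ray(d,u,v):
    r=np.array(d['orientation'])@np.array([(u-d['cx'])/d['fx'],(v-d['cy'])/d['fy'],1.]); return np.array(d['position']),r/np.linalg.norm(r)
def onz(d,u,v,z):
    p,r=ray(d,u,v); return p+r*(z-p[2])/r[2]
def proj(d,P):
    c=np.array(d['orientation']).T@(np.array(P)-np.array(d['position'])); return d['cx']+d['fx']*c[0]/c[2], d['cy']+d['fy']*c[1]/c[2]
E
python3 - <<'E'
from h import *
for n in('top','scene'):
    d=grab(n,n+'0'); print(n,d['fx'],d['cx'],d['cy'],np.round(d['position'],4),np.round(d['orientation'],3).tolist())
s=env.observe(); print(s)
E
```

```text
top 484.7643420094966 320.03774928391937 236.7934899224032 [ 0.4136 -0.0597  1.0894] [[-0.009, -0.993, 0.115], [-1.0, 0.009, 0.001], [-0.002, -0.115, -0.993]]
scene 451.5994736644586 311.40213580197957 248.24882602353247 [ 1.2052 -0.3496  0.6806] [[0.415, 0.606, -0.679], [0.91, -0.263, 0.321], [0.016, -0.751, -0.66]]
{'time_s': 0.1, 'q': array([-8.57309932e+01,  2.18368480e+01,  7.43798754e+01,  1.24420760e-03,
        8.38584034e+01, -1.23347836e+01]), 'qvel': array([ 0.04504921,  0.08243164, -0.09543174,  0.07186763,  0.09771582,
        0.02235622]), 'joint_efforts': array([ 5.21494818e-03, -4.49213040e+01, -2.31657135e+01, -1.81899117e-05,
        3.58542566e-03, -2.09635658e-05]), 'position': array([ 0.1571566, -0.5268093,  0.2447793]), 'tool_rot': array([[ 9.58304352e-01,  2.85749477e-01, -7.60745693e-05],
       [ 2.85749328e-01, -9.58303505e-01,  1.30917916e-03],
       [ 3.01194733e-04, -1.27633034e-03, -9.99999140e-01]]), 'ft_force': array([-1.12831202, -0.60089651,  0.17911128]), 'wrist_torque': array([ 0.02446645,  0.01397898, -0.05454688]), 'grip_width': 0.08520619270357269}
```

View pics/top0.png

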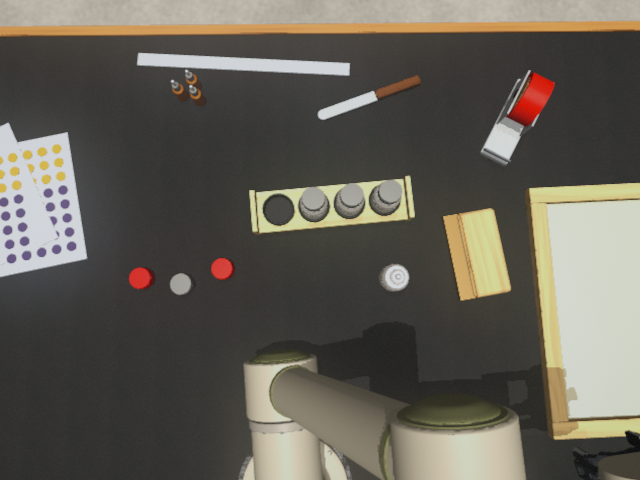

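View pics/scene0.png

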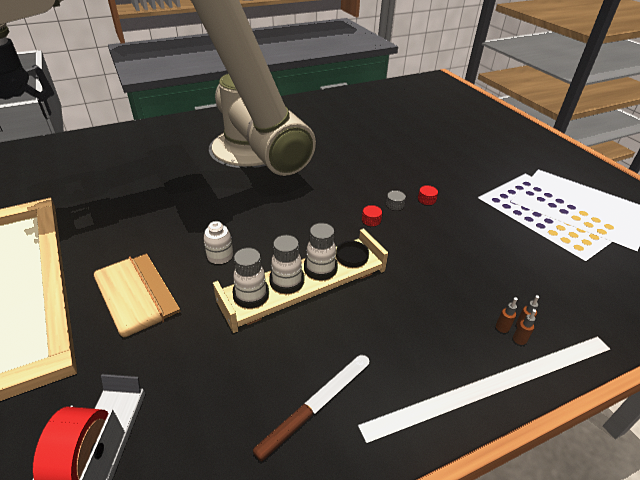

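The top view shows the rack with its empty cup at (279,209) and closed bottles at (314,203), (350,200) and (387,196). The open bottle is at (394,277) and the squeegee at (478,254). There are three cap-like things: red at (140,278), grey at (180,284) and red at (222,268). The grey one fits, because the red ones are ruled out. I'll measure these and confirm in a crop.

Run:
```python
from h import *
t=load('top0');s=load('scene0')
def comp(d,roi,lo,hi,name,zs):
    x0,y0,x1,y1=roi; hsv=cv2.cvtColor(d['color'],cv2.COLOR_RGB2HSV)[y0:y1,x0:x1]
    m=cv2.inRange(hsv,lo,hi); c=max(cv2.findContours(m,cv2.RETR_EXTERNAL,cv2.CHAIN_APPROX_NONE)[0],key=cv2.contourArea)
    h=cv2.convexHull(c)+[x0,y0]; e=cv2.fitEllipse(h); M=cv2.moments(h)
    u,v=M['m10']/M['m00'],M['m01']/M['m00']
    print(name,'cent',round(u,1),round(v,1),'ell',np.round(e[1],1),'box',cv2.boundingRect(h))
    for z in zs: print('   z',z,np.round(onz(d,u,v,z),4), 'px/m',d['fx']/(d['position'][2]-z))
    return h,u,v
comp(t,(160,264,202,304),(0,0,70),(179,70,255),'cap',(.03,.015))
comp(t,(372,255,418,300),(0,0,70),(179,80,255),'bottle',(.054,.04))
comp(s,(384,186,410,214),(0,0,60),(179,70,255),'cap scene',(.015,))
comp(s,(200,215,236,268),(0,0,70),(179,80,255),'bottle scene',(.045,))
h,u,v=comp(t,(250,175,415,236),(18,60,90),(35,255,255),'rack',(.03,.055))
r=cv2.minAreaRect(h); b=cv2.boxPoints(r); print('rackbox',b.round(1).tolist()); print(np.round([onz(t,*p,.04) for p in b],4).tolist())
# empty cup dark blob inside rack
g=cv2.cvtColor(t['color'],cv2.COLOR_RGB2HSV)[185:234,256:302]; 
m=cv2.inRange(g,(18,60,90),(35,255,255)); m=255-m
n,l,st,ce=cv2.connectedComponentsWithStats(m); k=l[24,23]; print('cup',st[k],ce[k]+[256,185])
a=cv2.resize(cv2.cvtColor(t['color'],cv2.COLOR_RGB2BGR)[175:305,120:300],None,fx=4,fy=4,interpolation=cv2.INTER_CUBIC)
cv2.imwrite('pics/crop1.png',a)
```

```text
cap cent 180.2 283.8 ell [22.3 22.7] box (169, 273, 24, 23)
   z 0.03 [0.4358 0.2471 0.03  ] px/m 457.60224989014927
   z 0.015 [0.4361 0.2514 0.015 ] px/m 451.21328326118675
bottle cent 394.0 277.2 ell [28.5 30.9] box (379, 263, 31, 29)
   z 0.054 [ 0.4453 -0.2151  0.054 ] px/m 468.2096533930454
   z 0.04 [ 0.4458 -0.2172  0.04  ] px/m 461.96303524448575
cap scene cent 396.3 195.7 ell [11.9 18.8] box (387, 190, 19, 13)
   z 0.015 [0.4212 0.2604 0.015 ] px/m 678.5094758178016
bottle scene cent 217.7 242.8 ell [29.1 44.6] box (204, 221, 29, 43)
   z 0.045 [ 0.4555 -0.2184  0.045 ] px/m 710.5360018627671
rack cent 332.4 204.6 ell [100.  172.5] box (251, 175, 164, 59)
   z 0.03 [ 0.6076 -0.0863  0.03  ] px/m 457.60224989014927
   z 0.055 [ 0.603  -0.0857  0.055 ] px/m 468.66231089923673
rackbox [[247.60000610351562, 190.5], [410.29998779296875, 174.6999969482422], [414.6000061035156, 219.39999389648438], [252.0, 235.1999969482422]]
[[0.639, 0.1004, 0.04], [0.6713, -0.2589, 0.04], [0.5714, -0.2655, 0.04], [0.5397, 0.0901, 0.04]]
cup [   0    0   46   40 1387] [278.49675559 202.40591204]
```

View pics/crop1.png

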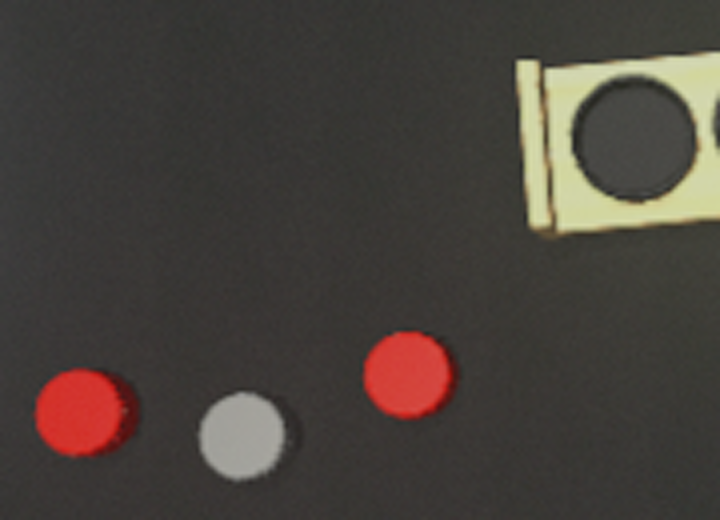

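The crop confirms it: the plain grey cap sits between two red ones, at top-view pixel (180.5,284). The empty cup's outline is centred at (278.6,209.9). Now I'll move over the bottle, turning the jaws to open across the row.

Request:
{"api": "move_arm", "payload": {
  "series": [
    [0, [2, 2.2, 0], [0, 0, 5.7]],
    [0, [2, 2.2, 0], [0, 0, 5.7]],
    [0, [2, 2.2, 0], [0, 0, 5.7]],
    [0, [2, 2.2, 0], [0, 0, 5.7]],
    [0, [2, 2.2, 0], [0, 0, 5.7]],
    [0, [2, 2.2, 0], [0, 0, 5.7]],
    [0, [2, 2.2, 0], [0, 0, 5.7]],
    [0, [2, 2.2, 0], [0, 0, 5.7]],
    [0, [2, 2.2, 0], [0, 0, 5.7]],
    [0, [2, 2.2, 0], [0, 0, 5.7]]
  ]
}}

```text
time_s: 0.93
position: [0.3578, -0.3057, 0.2451]
tool_rot: [[0.278, 0.961, -0.0], [0.961, -0.278, 0.0], [0.0, -0.0, -1.0]]
ft_force: [-0.5, -0.2, -0.2]
grip_width: 0.0857
```

Request:
{"api": "move_arm", "payload": {
  "series": [
    [0, [2, 2.2, 0], [0, 0, 5.7]],
    [0, [2, 2.2, 0], [0, 0, 5.7]],
    [0, [2, 2.2, 0], [0, 0, 5.7]],
    [0, [2, 2.2, 0], [0, 0, 5.0]],
    [0, [0, 0, 0], [0, 0, 0]],
    [0, [0, 0, 0], [0, 0, 0]]
  ]
}}

```text
time_s: 1.43
position: [0.4376, -0.218, 0.245]
tool_rot: [[-0.102, 0.995, -0.001], [0.995, 0.102, 0.0], [0.0, -0.001, -1.0]]
ft_force: [0.2, -0.4, -1.0]
grip_width: 0.0854
```

Run:
```python
from h import *
s=env.observe();print(s['time_s'],s['position'],s['tool_rot'].round(4),s['ft_force'])
d=grab('wrist','w1');print(d['fx'],d['position'],d['orientation'].round(3).tolist())
grab('top','top1')
```

```text
1.4333 [ 0.43761861 -0.21802681  0.24501424] [[-1.016e-01  9.948e-01 -6.000e-04]
 [ 9.948e-01  1.016e-01  3.000e-04]
 [ 4.000e-04 -6.000e-04 -1.000e+00]] [ 0.18622905 -0.4096523  -0.98492654]
340.86989507676816 [ 0.43053778 -0.14808951  0.37351068] [[0.995, 0.099, 0.027], [0.102, -0.957, -0.273], [-0.001, 0.274, -0.962]]
```

View pics/w1.png

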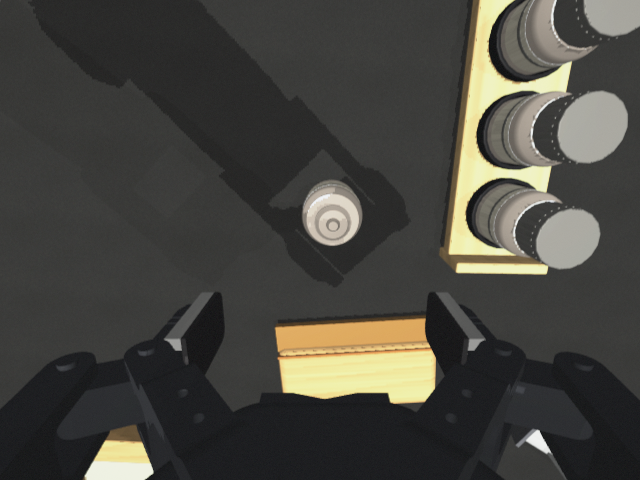

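The wrist view shows the bottle at about (332,212), with its spout tip at (333,225), and the rack to the right. I'll cross this with the top view.

Run:
```python
from h import *
w=load('w1');t=load('top0');s=load('scene0')
# bottle silhouette in wrist view: left/right edges
hsv=cv2.cvtColor(w['color'],cv2.COLOR_RGB2HSV)[170:255,292:375]
m=cv2.inRange(hsv,(0,0,85),(179,90,255)); c=max(cv2.findContours(m,0,1)[0],key=cv2.contourArea)+[292,170]
print('box',cv2.boundingRect(c),cv2.contourArea(c)); x,y,a,b=cv2.boundingRect(c)
print('spout wrist z.093',onz(w,333,225,.093),'body',onz(w,x+a/2,y+b/2,.04))
g=cv2.cvtColor(t['color'],cv2.COLOR_RGB2GRAY)
cv2.imwrite('pics/crop2.png',np.hstack([cv2.resize(cv2.cvtColor(t['color'],cv2.COLOR_RGB2BGR)[255:300,370:420],(400,360),interpolation=3),cv2.resize(cv2.cvtColor(w['color'],cv2.COLOR_RGB2BGR)[170:260,285:385],(400,360),interpolation=3)]))
for nm,P in (('bottle',(.4455,-.2165)),('cap',(.4358,.2468))):
  for z in (0,.03,.054,.093): print(nm,z,'top',np.round(proj(t,(*P,z)),1),'scene',np.round(proj(s,(*P,z)),1),'wrist',np.round(proj(w,(*P,z)),1))
# cup
for z in (.03,.048): print('cup',z,onz(t,278.6,209.9,z))
for i,(u,v) in enumerate([(314,191),(350,188.5),(390,184)]): pass
# caps of full bottles in wrist view z=.034+.1
hsv=cv2.cvtColor(w['color'],cv2.COLOR_RGB2HSV)
for u,v in((592,127),(567,238)): print('fullcap top',onz(w,u,v,.134))
```

```text
box (302, 180, 60, 66) 3028.5
spout wrist z.093 [ 0.4445867  -0.21634607  0.093     ] body [ 0.44490466 -0.21709792  0.04      ]
bottle 0 top [391.1 277.9] scene [219.8 255.2] wrist [331.9 205.1]
bottle 0.03 top [393.  277.4] scene [218.1 245. ] wrist [332.4 210.5]
bottle 0.054 top [394.7 277.1] scene [216.8 236.6] wrist [333.  215.5]
bottle 0.093 top [397.6 276.5] scene [214.5 222.3] wrist [334.1 225.3]
cap 0 top [184.2 284. ] scene [394.1 204.6] wrist [ 386.7 -412.6]
cap 0.03 top [180.3 283.8] scene [395.7 195. ] wrist [ 394.7 -484.1]
cap 0.054 top [177.  283.6] scene [397.1 187. ] wrist [ 402.8 -556.2]
cap 0.093 top [171.4 283.2] scene [399.3 173.6] wrist [ 420.8 -717.1]
cup 0.03 [0.59679681 0.03297694 0.03      ]
cup 0.048 [0.59368324 0.03140138 0.048     ]
fullcap top [ 0.60738987 -0.12158638  0.134     ]
fullcap top [ 0.61364197 -0.19856742  0.134     ]
```

View pics/crop2.png

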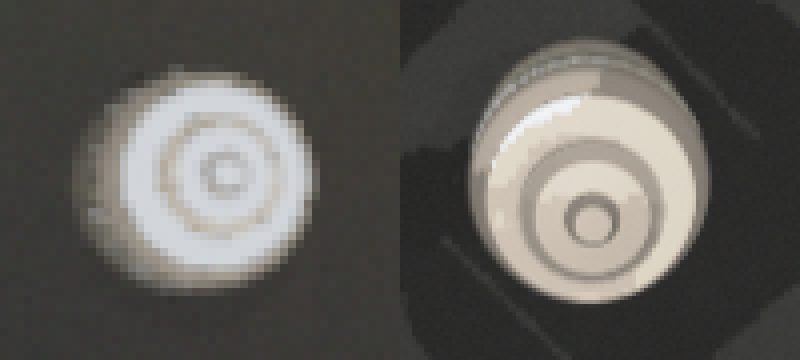

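Spout tip positions agree across views: bottle axis ≈ (0.445, -0.2163). Descending to TCP z ≈ 0.039 and gripping.

Request:
{"api": "move_arm", "payload": {
  "series": [
    [0, [0.74, 0.17, -2], [0, 0, 0]],
    [0, [0, 0, -3], [0, 0, 0]],
    [0, [0, 0, -3], [0, 0, 0]],
    [0, [0, 0, -3], [0, 0, 0]],
    [0, [0, 0, -3], [0, 0, 0]],
    [0, [0, 0, -2.6], [0, 0, 0]],
    [0, [0, 0, -2], [0, 0, 0]],
    [0, [0, 0, -1], [0, 0, 0]],
    [0, [0, 0, -1], [0, 0, 0]],
    [0, [0, 0, 0], [0, 0, 0]]
  ]
}}

```text
time_s: 2.37
position: [0.4433, -0.2178, 0.0377]
tool_rot: [[-0.097, 0.995, -0.003], [0.995, 0.097, 0.002], [0.002, -0.002, -1.0]]
ft_force: [-0.1, 0.6, 0.2]
grip_width: 0.0851
```

Request:
{"api": "move_arm", "payload": {
  "newtons": 30,
  "series": [
    [40, [0, 0, 0], [0, 0, 0]],
    [60, [0, 0, 0], [0, 0, 0]],
    [80, [0, 0, 0], [0, 0, 0]],
    [100, [0, 0, 0], [0, 0, 0]],
    [120, [0, 0, 0], [0, 0, 0]],
    [120, [0, 0, 0], [0, 0, 0]],
    [120, [0, 0, 0], [0, 0, 0]],
    [120, [0, 0, 0], [0, 0, 0]]
  ]
}}

```text
time_s: 3.03
position: [0.4448, -0.2179, 0.0403]
tool_rot: [[-0.099, 0.995, 0.001], [0.995, 0.099, -0.002], [-0.002, 0.001, -1.0]]
ft_force: [-2.3, -1.5, 6.4]
grip_width: 0.0569
```

Request:
{"api": "move_arm", "payload": {
  "series": [
    [120, [0, 0, 0.5], [0, 0, 0]],
    [120, [0, 0, 1], [0, 0, 0]],
    [120, [0, 0, 1.5], [0, 0, 0]],
    [120, [0, 0, 2], [0, 0, 0]],
    [120, [0, 0, 2], [0, 0, 0]],
    [120, [0, 0, 1], [0, 0, 0]],
    [120, [0, 0, 0], [0, 0, 0]],
    [120, [0, 0, 0], [0, 0, 0]]
  ]
}}

```text
time_s: 3.7
position: [0.4445, -0.2172, 0.1195]
tool_rot: [[-0.099, 0.995, 0.001], [0.995, 0.099, -0.0], [-0.0, 0.001, -1.0]]
ft_force: [-1.1, 0.1, -2.0]
grip_width: 0.057
```

Request:
{"api": "move_arm", "payload": {
  "series": [
    [120, [0, 1, 0], [0, 0, 0]],
    [120, [0, 2.5, 0], [0, 0, 0]],
    [120, [0, 3, 0], [0, 0, 0]],
    [120, [0, 3, 0], [0, 0, 0]],
    [120, [0, 3, 0], [0, 0, 0]],
    [120, [0, 3, 0], [0, 0, 0]],
    [120, [0, 3, 0], [0, 0, 0]],
    [120, [0, 3, 0], [0, 0, 0]],
    [120, [0, 2.5, 0], [0, 0, 0]],
    [120, [0, 1, 0], [0, 0, 0]]
  ]
}}

```text
time_s: 4.53
position: [0.4431, 0.0358, 0.1185]
tool_rot: [[-0.102, 0.995, -0.003], [0.995, 0.102, 0.001], [0.001, -0.002, -1.0]]
ft_force: [-0.3, 0.7, -1.8]
grip_width: 0.057
```

Run:
```python
from h import *
s=env.observe();print(s['time_s'],s['position'],s['tool_rot'].round(4),s['ft_force'],s['grip_width'])
d=grab('wrist','w2');grab('top','top2');grab('scene','scene2')
```

```text
4.5333 [0.44313621 0.03582033 0.11845732] [[-0.1019  0.9948 -0.0026]
 [ 0.9948  0.1019  0.0011]
 [ 0.0014 -0.0025 -1.    ]] [-0.32571856  0.675837   -1.83820499] 0.056982238386426194
```

View pics/w2.png

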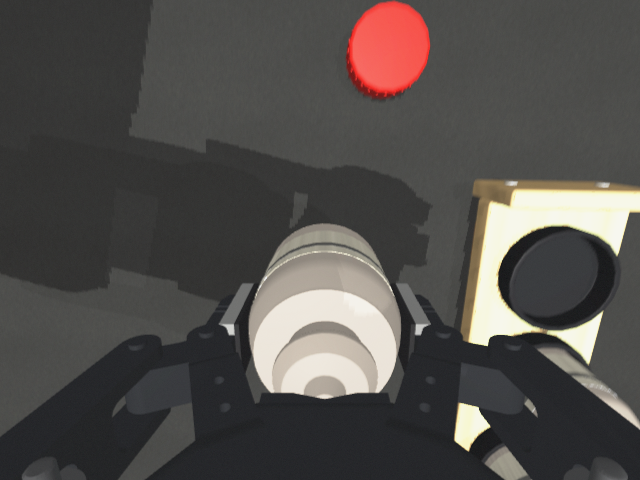

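The bottle is held upright and seen from above at (323,330). The empty cup is in view, its outer rim centred at about (559,276). I'll fit its rim against the board.

Run:
```python
from h import *
for f,roi in (('w2',(470,195,640,360)),('top2',(256,185,302,234)),('top0',(256,185,302,234))):
    d=load(f);x0,y0,x1,y1=roi
    hsv=cv2.cvtColor(d['color'],cv2.COLOR_RGB2HSV)[y0:y1,x0:x1]
    m=cv2.inRange(hsv,(15,50,100),(40,255,255))
    cv2.imwrite(f'pics/m_{f}.png',m)
    inv=255-m; cs=cv2.findContours(inv,cv2.RETR_LIST,1)[0]
    for c in cs:
        if cv2.contourArea(c)>300:
            e=cv2.fitEllipse(c); print(f,cv2.contourArea(c),'c',np.round(np.add(e[0],(x0,y0)),1),np.round(e[1],1),cv2.boundingRect(c))
            for z in(.03,.04,.048):print('   ',z,onz(d,e[0][0]+x0,e[0][1]+y0,z).round(4))
w=load('w2')
for z in(.03,.048):
  P=[np.array([.5937+.035*np.cos(a),.032+.035*np.sin(a),z]) for a in np.arange(0,6.28,.4)]
  p=np.array([proj(w,q) for q in P]); print(z,p.min(0).round(1),p.max(0).round(1))
```

```text
w2 747.5 c [552.1 262.7] [116.4 160.8] (24, 64, 100, 99)
    0.03 [0.5966 0.0422 0.03  ]
    0.04 [0.5893 0.0452 0.04  ]
    0.048 [0.5833 0.0475 0.048 ]
w2 395.0 c [570.2 312.7] [151.1 181.9] (37, 28, 105, 29)
    0.03 [0.6199 0.0071 0.03  ]
    0.04 [0.6115 0.0116 0.04  ]
    0.048 [0.6047 0.0153 0.048 ]
w2 25756.0 c [560.  280.9] [180.6 199.5] (0, 0, 170, 165)
    0.03 [0.6058 0.0299 0.03  ]
    0.04 [0.5979 0.0334 0.04  ]
    0.048 [0.5917 0.0362 0.048 ]
top2 1033.0 c [278.6 201.9] [40.1 45.9] (0, 0, 46, 40)
    0.03 [0.6148 0.0329 0.03  ]
    0.04 [0.6129 0.032  0.04  ]
    0.048 [0.6114 0.0313 0.048 ]
top0 1032.5 c [278.5 201.9] [40.2 46. ] (0, 0, 46, 41)
    0.03 [0.6147 0.0332 0.03  ]
    0.04 [0.6128 0.0323 0.04  ]
    0.048 [0.6113 0.0316 0.048 ]
0.03 [492.6 226.8] [596.  322.2]
0.048 [506.1 234. ] [618.  336.2]
```

Run:
```python
import cv2,numpy as np
a=cv2.imread('pics/w2.png')[185:345,450:640]; cv2.imwrite('pics/crop3.png',cv2.resize(a,(760,640)[0:1]+(600,) if 0 else (712,600),interpolation=3))
```

```text
(no output)
```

View pics/crop3.png

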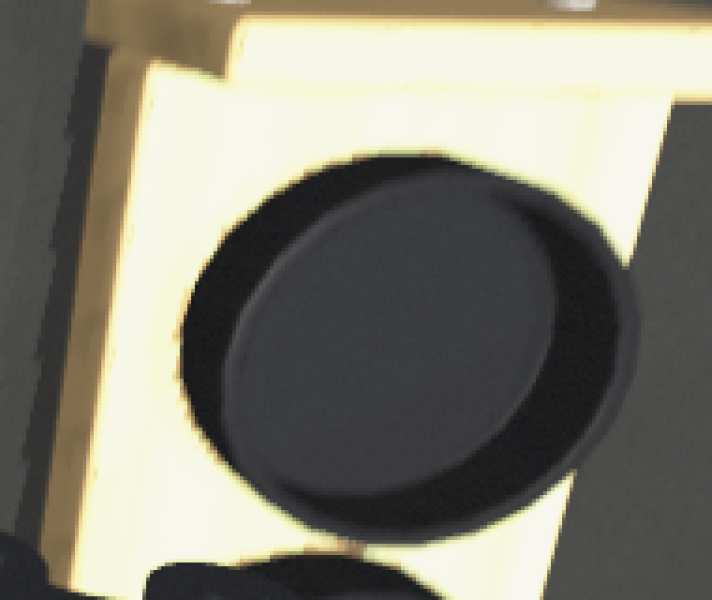

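The cup's outer rim in the wrist view spans u 509–620 and v 229–330, which gives about (0.595, 0.0355). The top view gave (0.594, 0.0315). I'll hover over the middle of the two and check bottle against cup in the other views.

Request:
{"api": "move_arm", "payload": {
  "series": [
    [120, [1, 0, 0], [0, 0, 0]],
    [120, [2, 0, 0], [0, 0, 0]],
    [120, [2.5, 0, 0], [0, 0, 0]],
    [120, [2.5, 0, 0], [0, 0, 0]],
    [120, [2.5, 0, 0], [0, 0, 0]],
    [120, [2.5, -0.2, 0], [0, 0, 0]],
    [120, [1.5, -0.1, -0.5], [0, 0, 0]],
    [120, [0.5, 0, -0.8], [0, 0, 0]],
    [120, [0, 0, 0], [0, 0, 0]],
    [120, [0, 0, 0], [0, 0, 0]]
  ]
}}

```text
time_s: 5.52
position: [0.5934, 0.029, 0.1052]
tool_rot: [[-0.099, 0.995, -0.003], [0.995, 0.099, 0.0], [0.001, -0.003, -1.0]]
ft_force: [-0.6, 0.5, -1.9]
grip_width: 0.0572
```

Run:
```python
from h import *
s=env.observe();print(s['time_s'],s['position'],s['tool_rot'].round(4).tolist(),s['ft_force'],s['grip_width'])
w=grab('wrist','w3');t=grab('top','top3');sc=grab('scene','scene3')
B=lambda d:cv2.cvtColor(d['color'],cv2.COLOR_RGB2BGR)
a=cv2.resize(B(sc)[180:300,310:400],(450,600),interpolation=3)
b=cv2.resize(B(w)[195:345,210:440],(345*1,225),interpolation=3)
c=cv2.resize(B(t)[185:240,245:315],(345,270),interpolation=3)
r=np.zeros((600,345,3),np.uint8); r[:225]=b; r[230:500]=c
cv2.imwrite('pics/crop4.png',np.hstack([a,r]))
```

```text
5.5167 [0.59340001 0.02900079 0.10521733] [[-0.0985, 0.9951, -0.003], [0.9951, 0.0985, 0.0003], [0.0006, -0.0029, -1.0]] [-0.61835748  0.53311953 -1.91765239] 0.05721740613032865
```

View pics/crop4.png

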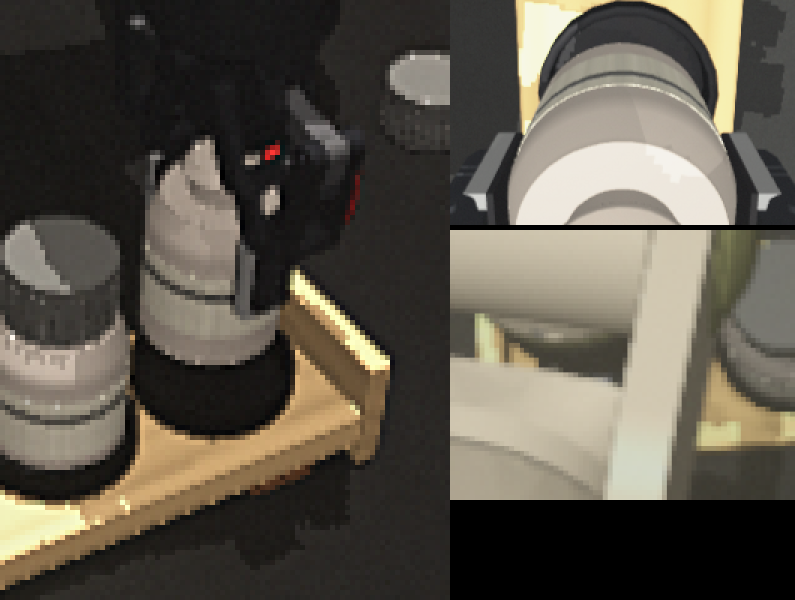

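Run:
```python
from h import *
w=load('w3');s=load('scene3')
g=cv2.cvtColor(w['color'],cv2.COLOR_RGB2GRAY).astype(int)
for v in (205,212,220,228,236,244,252,260,270,290): 
    r=g[v,255:405]; e=np.where(abs(np.diff(r))>14)[0]+255; print('w',v,e.tolist())
g=cv2.cvtColor(s['color'],cv2.COLOR_RGB2GRAY).astype(int)
for v in (238,242,246,250,254,258,262):
    r=g[v,325:385]; print('s',v,325,r.tolist())
for nm,P in(('A',(.595,.034)),('B',(.5945,.032))):
  for z,R in((.048,.035),(.048,.031),(.03,.035)):
    p=np.array([proj(w,(P[0]+R*np.cos(a),P[1]+R*np.sin(a),z)) for a in np.arange(0,6.28,.05)]);q=np.array([proj(s,(P[0]+R*np.cos(a),P[1]+R*np.sin(a),z)) for a in np.arange(0,6.28,.05)])
    print(nm,z,R,'w',p.min(0).round(1),p.max(0).round(1),'s',q.min(0).round(1),q.max(0).round(1))
```

```text
w 205 [259, 295, 296, 359, 360, 361, 362, 403]
w 212 [259, 286, 287, 294, 368, 369, 370, 402, 403]
w 220 [279, 280, 281, 282, 290, 375, 376, 377, 401, 402, 403]
w 228 [255, 275, 276, 284, 292, 299, 300, 301, 302, 346, 347, 348, 380, 381, 382, 401, 402]
w 236 [255, 271, 272, 278, 281, 282, 285, 286, 287, 289, 359, 360, 361, 383, 384, 385, 400, 401, 402]
w 244 [255, 267, 268, 269, 270, 275, 278, 279, 280, 340, 368, 369, 377, 386, 387, 388, 400, 401]
w 252 [255, 256, 257, 258, 263, 268, 269, 274, 275, 285, 286, 287, 291, 292, 306, 308, 313, 315, 317, 320, 328, 331, 334, 336, 338, 339, 341, 343, 356, 357, 358, 360, 361, 362, 372, 373, 374, 387, 388, 399, 400]
w 260 [255, 256, 268, 269, 270, 271, 275, 276, 278, 279, 285, 286, 287, 289, 359, 360, 362, 363, 369, 370, 372, 373, 377, 378, 387, 388, 398, 399, 400]
w 270 [255, 256, 257, 265, 266, 268, 271, 272, 273, 274, 374, 376, 377, 380, 381, 382, 383, 385, 386, 398, 399]
w 290 [255, 256, 257, 258, 308, 389, 390, 391, 392, 397, 398]
s 238 325 [62, 58, 55, 56, 53, 52, 54, 62, 55, 25, 25, 20, 26, 92, 117, 120, 126, 128, 136, 101, 71, 62, 51, 6
[... 1562 characters left out ...]
141, 135, 80, 82, 55, 107, 131, 129, 118, 18, 21, 96, 176, 69, 10, 12, 18, 20, 20, 20, 23, 19, 18, 22, 24, 22, 24, 24, 23, 22, 23, 21, 21, 20, 19, 20, 20, 15, 12, 18, 93, 173, 154, 149, 147, 149, 154, 160, 163, 169, 169, 174, 178, 174, 185, 227, 71, 100, 97]
A 0.048 0.035 w [267.7 197.7] [389.3 312.7] s [335.6 239.5] [368.7 261.5]
A 0.048 0.031 w [274.7 204.9] [382.3 306.7] s [337.5 240.7] [366.8 260.2]
A 0.03 0.035 w [272.4 192.8] [384.1 299.3] s [335.1 245.8] [367.9 267.8]
B 0.048 0.035 w [266.7 201.2] [387.9 315.5] s [334.6 239.6] [367.8 261.6]
B 0.048 0.031 w [273.6 208.4] [380.9 309.6] s [336.5 240.8] [365.9 260.3]
B 0.03 0.035 w [271.4 196. ] [382.8 302. ] s [334.2 245.9] [366.9 267.9]
```

Run:
```python
from h import *
from scipy.optimize import fsolve
w=load('w3');s=load('scene3'); a=np.arange(0,6.28,.02)
def edge(d,x,y,z,R):
    p=np.array([proj(d,(x+R*np.cos(t),y+R*np.sin(t),z)) for t in a]); return p
# detect bottle bottom top edge column profile near centre
g=cv2.cvtColor(w['color'],cv2.COLOR_RGB2GRAY).astype(int)
for u in (310,318,324,330,338): print(u,g[192:240,u].tolist())
for vt in (223.5,224.5):
  for z in (.064,.0665):
    f=lambda q:(lambda p:[(p[:,0].min()+p[:,0].max())/2-323.8,p[:,1].min()-vt])(edge(w,q[0],q[1],z,.029))
    print('bottle',vt,z,fsolve(f,[.594,.03]).round(4))
f=lambda q:(lambda p:[(p[:,0].min()+p[:,0].max())/2-328,p[:,1].min()-197])(edge(w,q[0],q[1],.048,.035))
print('cup',fsolve(f,[.594,.03]).round(4))
p=edge(s,.5934,.0306,.0655,.029);print('scene bottle pred',p.min(0),p.max(0))
```

```text
310 [226, 225, 225, 225, 221, 183, 93, 30, 27, 32, 44, 56, 56, 56, 52, 46, 45, 54, 58, 59, 59, 57, 53, 53, 55, 54, 55, 54, 53, 54, 53, 54, 58, 107, 137, 136, 137, 137, 136, 137, 147, 157, 157, 156, 157, 157, 157, 157]
318 [229, 229, 225, 186, 91, 28, 31, 35, 48, 56, 59, 57, 52, 47, 49, 57, 57, 57, 57, 58, 59, 57, 56, 55, 54, 54, 53, 53, 55, 53, 53, 76, 117, 137, 137, 137, 137, 137, 143, 153, 158, 158, 158, 157, 157, 156, 157, 158]
324 [232, 232, 212, 114, 29, 31, 31, 43, 56, 58, 56, 52, 48, 47, 55, 59, 58, 59, 57, 59, 57, 58, 57, 56, 54, 55, 54, 52, 52, 52, 52, 92, 128, 138, 139, 137, 137, 138, 143, 150, 151, 151, 152, 151, 151, 152, 151, 151]
330 [230, 230, 217, 143, 27, 33, 30, 43, 55, 56, 55, 54, 47, 47, 54, 57, 57, 56, 56, 57, 58, 58, 57, 54, 53, 53, 55, 55, 54, 53, 53, 75, 118, 138, 139, 139, 138, 137, 145, 155, 158, 158, 158, 157, 157, 158, 157, 157]
338 [231, 231, 222, 162, 37, 30, 27, 41, 54, 58, 56, 54, 50, 46, 53, 58, 58, 58, 59, 58, 58, 58, 57, 56, 57, 57, 56, 56, 56, 57, 58, 54, 62, 111, 139, 137, 137, 136, 136, 139, 148, 155, 156, 156, 156, 158, 155, 156]
bottle 223.5 0.064 [0.5929 0.0291]
bottle 223.5 0.0665 [0.5928 0.0297]
bottle 224.5 0.064 [0.5929 0.0286]
bottle 224.5 0.0665 [0.5929 0.0292]
cup [0.5947 0.0343]
scene bottle pred [337.07200382 235.03268098] [364.86995221 253.18151414]
```

Wrist and scene views agree on a correction of about +1.8 mm in x and +3.3 mm in y. I'll apply it and lower gently.

Request:
{"api": "move_arm", "payload": {
  "series": [
    [120, [0.18, 0.33, 0], [0, 0, 0]],
    [120, [0, 0, 0], [0, 0, 0]],
    [120, [0, 0, -0.4], [0, 0, 0]],
    [120, [0, 0, -0.4], [0, 0, 0]],
    [120, [0, 0, -0.4], [0, 0, 0]],
    [120, [0, 0, -0.3], [0, 0, 0]],
    [120, [0, 0, -0.3], [0, 0, 0]],
    [120, [0, 0, 0], [0, 0, 0]],
    [120, [0, 0, 0], [0, 0, 0]]
  ]
}}

```text
time_s: 6.42
position: [0.5963, 0.0329, 0.0881]
tool_rot: [[-0.099, 0.995, -0.0], [0.995, 0.099, 0.0], [0.0, -0.0, -1.0]]
ft_force: [0.3, 0.2, -0.7]
grip_width: 0.0571
```

Request:
{"api": "move_arm", "payload": {
  "series": [
    [120, [-0.08, 0, -0.1], [0, 0, 0]],
    [120, [0, 0, -0.2], [0, 0, 0]],
    [120, [0, 0, -0.2], [0, 0, 0]],
    [120, [0, 0, 0], [0, 0, 0]],
    [120, [0, 0, 0], [0, 0, 0]]
  ]
}}

```text
time_s: 6.83
position: [0.5955, 0.033, 0.0832]
tool_rot: [[-0.099, 0.995, -0.0], [0.995, 0.099, 0.0], [0.0, -0.0, -1.0]]
ft_force: [-0.2, 0.7, -1.8]
grip_width: 0.0572
```

Request:
{"api": "move_arm", "payload": {
  "series": [
    [120, [0, 0, -0.2], [0, 0, 0]],
    [120, [0, 0, -0.2], [0, 0, 0]],
    [120, [0, 0, -0.2], [0, 0, 0]],
    [120, [0, 0, -0.1], [0, 0, 0]],
    [120, [0, 0, -0.1], [0, 0, 0]],
    [120, [0, 0, 0], [0, 0, 0]],
    [120, [0, 0, 0], [0, 0, 0]]
  ]
}}

```text
time_s: 7.42
position: [0.5956, 0.033, 0.0753]
tool_rot: [[-0.099, 0.995, -0.0], [0.995, 0.099, 0.0], [0.0, -0.0, -1.0]]
ft_force: [-0.8, -1.2, -2.0]
grip_width: 0.0572
```

Request:
{"api": "move_arm", "payload": {
  "series": [
    [120, [0, 0, -0.1], [0, 0, 0]],
    [120, [0, 0, -0.05], [0, 0, 0]],
    [120, [0, 0, 0], [0, 0, 0]],
    [120, [0, 0, 0], [0, 0, 0]]
  ]
}}

```text
time_s: 7.75
position: [0.5957, 0.0329, 0.0743]
tool_rot: [[-0.099, 0.995, 0.001], [0.995, 0.099, -0.0], [-0.0, 0.001, -1.0]]
ft_force: [-1.6, 0.4, 4.2]
grip_width: 0.0567
```

It has landed (force z went from -2 to +4.2 N). Opening.

Request:
{"api": "move_arm", "payload": {
  "series": [
    [110, [0, 0, 0], [0, 0, 0]],
    [90, [0, 0, 0], [0, 0, 0]],
    [60, [0, 0, 0], [0, 0, 0]],
    [20, [0, 0, 0], [0, 0, 0]],
    [0, [0, 0, 0], [0, 0, 0]],
    [0, [0, 0, 0], [0, 0, 0]],
    [0, [0, 0, 0], [0, 0, 0]],
    [0, [0, 0, 0], [0, 0, 0]]
  ]
}}

```text
time_s: 8.42
position: [0.5956, 0.0329, 0.0737]
tool_rot: [[-0.099, 0.995, -0.0], [0.995, 0.099, 0.0], [0.0, -0.0, -1.0]]
ft_force: [-0.0, 0.3, -0.6]
grip_width: 0.0852
```

Request:
{"api": "move_arm", "payload": {
  "series": [
    [0, [0, 0, 1], [0, 0, 0]],
    [0, [0, 0, 2], [0, 0, 0]],
    [0, [0, 0, 3], [0, 0, 0]],
    [0, [0, 0, 3], [0, 0, 0]],
    [0, [0, 0, 3], [0, 0, 0]],
    [0, [0, 0, 2], [0, 0, 0]],
    [0, [0, 0, 1], [0, 0, 0]],
    [0, [0, 0, 0], [0, 0, 0]],
    [0, [0, 0, 0], [0, 0, 0]]
  ]
}}

```text
time_s: 9.17
position: [0.5953, 0.033, 0.2233]
tool_rot: [[-0.099, 0.995, -0.001], [0.995, 0.099, 0.0], [0.0, -0.001, -1.0]]
ft_force: [0.2, 0.2, -0.5]
grip_width: 0.0856
```

Run:
```python
from h import *
s=env.observe();print(s['time_s'],s['position'],s['tool_rot'].round(4).tolist(),s['ft_force'],s['grip_width'])
w=grab('wrist','w4');t=grab('top','top4');sc=grab('scene','scene4')
B=lambda d:cv2.cvtColor(d['color'],cv2.COLOR_RGB2BGR)
a=cv2.resize(B(sc)[170:300,300:400],(300,390),interpolation=3)
b=cv2.resize(B(w),(480,360),interpolation=3); b=np.vstack([b,np.zeros((30,480,3),np.uint8)])
cv2.imwrite('pics/crop5.png',np.hstack([a,b]))
```

```text
9.1667 [0.59527076 0.03300488 0.22331094] [[-0.0994, 0.995, -0.0006], [0.995, 0.0994, 0.0001], [0.0001, -0.0006, -1.0]] [ 0.15232427  0.19933385 -0.50293191] 0.08555479193392616
```

View pics/crop5.png

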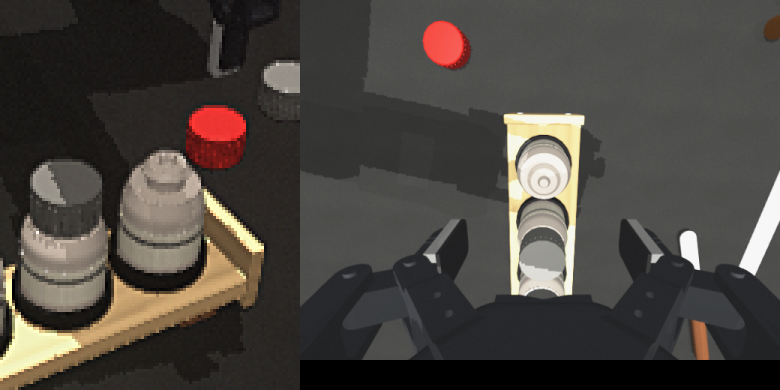

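The open bottle stands level in the empty cup, with its spout at about (324,243) in the wrist view. Moving over the grey cap.

Request:
{"api": "move_arm", "payload": {
  "series": [
    [0, [-1, 1.3, 0], [0, 0, 0]],
    [0, [-1.7, 2.3, 0], [0, 0, 0]],
    [0, [-1.9, 2.6, 0], [0, 0, 0]],
    [0, [-1.9, 2.6, 0], [0, 0, 0]],
    [0, [-1.9, 2.6, 0], [0, 0, 0]],
    [0, [-1.9, 2.6, 0], [0, 0, 0]],
    [0, [-1.9, 2.6, 0], [0, 0, 0]],
    [0, [-1.9, 2.5, 0], [0, 0, 0]],
    [0, [-1.3, 1.7, 0], [0, 0, 0]],
    [0, [-0.5, 0.6, 0], [0, 0, 0]]
  ]
}}

```text
time_s: 10.15
position: [0.4344, 0.2488, 0.223]
tool_rot: [[-0.102, 0.995, -0.002], [0.995, 0.102, -0.0], [0.0, -0.002, -1.0]]
ft_force: [-0.0, -0.5, -0.8]
grip_width: 0.0854
```

Request:
{"api": "move_arm", "payload": {
  "series": [
    [0, [0, 0, 0], [0, 0, 0]],
    [0, [0, 0, 0], [0, 0, 0]],
    [0, [0, 0, 0], [0, 0, 0]]
  ]
}}

```text
time_s: 10.4
position: [0.4373, 0.2461, 0.2235]
tool_rot: [[-0.098, 0.995, -0.0], [0.995, 0.098, -0.0], [-0.0, -0.0, -1.0]]
ft_force: [1.0, -0.2, -0.5]
grip_width: 0.0856
```

Run:
```python
from h import *
s=env.observe();print(s['time_s'],s['position'],s['tool_rot'].round(4).tolist(),s['ft_force'])
w=grab('wrist','w5')
g=cv2.cvtColor(w['color'],cv2.COLOR_RGB2HSV)
m=cv2.inRange(g,(0,0,130),(179,35,255))[100:320,230:420]
for c in cv2.findContours(m,0,1)[0]:
    if cv2.contourArea(c)>300:
        e=cv2.fitEllipse(c+[230,100]);print(cv2.contourArea(c),np.round(e[0],1),np.round(e[1],1),onz(w,*e[0],.03).round(4))
print('expected px dia',w['fx']*.047/(w['position'][2]-.03), 'pred',proj(w,(.4358,.2468,.03)))
w4=load('w4');gg=cv2.cvtColor(w4['color'],cv2.COLOR_RGB2BGR)[180:275,280:370]
cc=cv2.cvtColor(w['color'],cv2.COLOR_RGB2BGR)[150:290,250:390]
cv2.imwrite('pics/crop6.png',np.hstack([cv2.resize(gg,(390,412),interpolation=3),cv2.resize(cc,(412,412),interpolation=3)])[:,:800])
print('spout',onz(w4,324,242.7,.127))
```

```text
10.4 [0.43730513 0.24611887 0.22345053] [[-0.0983, 0.9952, -0.0004], [0.9952, 0.0983, -0.0004], [-0.0004, -0.0004, -1.0]] [ 0.96635766 -0.24105549 -0.45311151]
1743.0 [322.  211.8] [47.1 47.4] [0.4345 0.2495 0.03  ]
expected px dia 49.77274905462191 pred (np.float64(323.12631912592923), np.float64(214.65743226384322))
spout [0.5946444  0.03508091 0.127     ]
```

View pics/crop6.png

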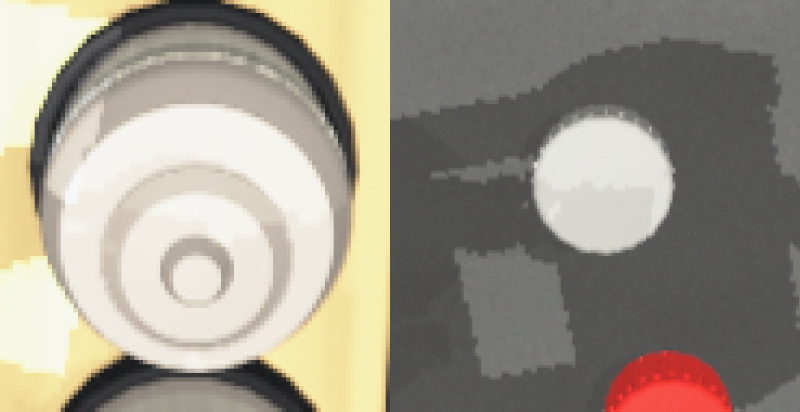

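The cap is the plain grey one, its top centred at (322,212), so about (0.4345, 0.2495) by wrist and (0.436, 0.247) by top. The spout refines to about (325.5,244). I'll descend keeping the same TCP offset as with the bottle.

Request:
{"api": "move_arm", "payload": {
  "series": [
    [0, [-0.23, 0.21, -2], [0, 0, 0]],
    [0, [0, 0, -3], [0, 0, 0]],
    [0, [0, 0, -3], [0, 0, 0]],
    [0, [0, 0, -3], [0, 0, 0]],
    [0, [0, 0, -3], [0, 0, 0]],
    [0, [0, 0, -3], [0, 0, 0]],
    [0, [0, 0, -2], [0, 0, 0]],
    [0, [0, 0, -1], [0, 0, 0]],
    [0, [0, 0, -0.4], [0, 0, 0]],
    [0, [0, 0, 0], [0, 0, 0]]
  ]
}}

```text
time_s: 11.28
position: [0.4346, 0.2484, 0.019]
tool_rot: [[-0.098, 0.995, -0.001], [0.995, 0.098, -0.0], [-0.0, -0.002, -1.0]]
ft_force: [0.4, 0.1, 1.0]
grip_width: 0.0853
```

Request:
{"api": "move_arm", "payload": {
  "series": [
    [0, [0, 0, 0], [0, 0, 0]],
    [0, [0, 0, 0], [0, 0, 0]]
  ]
}}

```text
time_s: 11.45
position: [0.435, 0.249, 0.0207]
tool_rot: [[-0.099, 0.995, 0.002], [0.995, 0.099, 0.0], [0.0, 0.002, -1.0]]
ft_force: [-0.2, 0.4, -0.1]
grip_width: 0.0853
```

Request:
{"api": "move_arm", "payload": {
  "newtons": 30,
  "series": [
    [60, [0, -0.06, -0.15], [0, 0, 0]],
    [80, [0, 0, 0], [0, 0, 0]],
    [100, [0, 0, 0], [0, 0, 0]],
    [115, [0, 0, 0], [0, 0, 0]],
    [130, [0, 0, 0], [0, 0, 0]],
    [150, [0, 0, 0], [0, 0, 0]],
    [160, [0, 0, 0], [0, 0, 0]],
    [160, [0, 0, 0], [0, 0, 0]],
    [160, [0, 0, 0], [0, 0, 0]]
  ]
}}

```text
time_s: 12.2
position: [0.4344, 0.2485, 0.0188]
tool_rot: [[-0.099, 0.995, 0.001], [0.995, 0.099, 0.0], [0.0, 0.001, -1.0]]
ft_force: [-0.6, -0.8, 5.1]
grip_width: 0.0452
```

Request:
{"api": "move_arm", "payload": {
  "newtons": 70,
  "series": [
    [200, [0, 0, 0], [0, 0, 0]],
    [200, [0, 0, 0], [0, 0, 0]],
    [200, [0, 0, 0], [0, 0, 0]]
  ]
}}

```text
time_s: 12.45
position: [0.4344, 0.2485, 0.019]
tool_rot: [[-0.1, 0.995, 0.001], [0.995, 0.1, 0.0], [0.0, 0.001, -1.0]]
ft_force: [-1.1, -0.7, 9.0]
grip_width: 0.0445
```

Request:
{"api": "move_arm", "payload": {
  "series": [
    [200, [0, 0, 1], [0, 0, 0]],
    [200, [0, 0, 2], [0, 0, 0]],
    [200, [0, 0, 3], [0, 0, 0]],
    [200, [0, 0, 4], [0, 0, 0]],
    [200, [0, 0, 4], [0, 0, 0]],
    [200, [0, 0, 3], [0, 0, 0]],
    [200, [0, 0, 1], [0, 0, 0]],
    [200, [0, 0, 0], [0, 0, 0]]
  ]
}}

```text
time_s: 13.12
position: [0.4351, 0.2488, 0.2011]
tool_rot: [[-0.1, 0.995, 0.006], [0.995, 0.1, 0.002], [0.001, 0.006, -1.0]]
ft_force: [0.6, 0.9, -0.0]
grip_width: 0.0439
```

Request:
{"api": "move_arm", "payload": {
  "series": [
    [200, [1, -1.3, 0], [0, 0, 0]],
    [200, [1.7, -2.3, 0], [0, 0, 0]],
    [200, [1.9, -2.6, 0], [0, 0, 0]],
    [200, [1.9, -2.6, 0], [0, 0, 0]],
    [200, [1.9, -2.6, 0], [0, 0, 0]],
    [200, [1.9, -2.6, 0], [0, 0, 0]],
    [200, [1.9, -2.6, 0], [0, 0, 0]],
    [200, [1.9, -2.5, 0], [0, 0, 0]],
    [200, [1.4, -1.7, 0], [0, 0, 0]],
    [200, [0.6, -0.7, 0], [0, 0, 0]]
  ]
}}

```text
time_s: 13.95
position: [0.5962, 0.0309, 0.1961]
tool_rot: [[-0.097, 0.995, -0.003], [0.995, 0.097, -0.0], [0.0, -0.003, -1.0]]
ft_force: [-0.4, -0.4, -0.3]
grip_width: 0.0442
```

Request:
{"api": "move_arm", "payload": {
  "series": [
    [200, [0, 0, 0], [0, 0, 0]],
    [200, [0, 0, 0], [0, 0, 0]],
    [200, [0, 0, 0], [0, 0, 0]]
  ]
}}

```text
time_s: 14.2
position: [0.5944, 0.0347, 0.1979]
tool_rot: [[-0.101, 0.995, -0.001], [0.995, 0.101, 0.0], [0.001, -0.001, -1.0]]
ft_force: [-0.1, 0.5, -0.4]
grip_width: 0.0441
```

Run:
```python
from h import *
s=env.observe();print(s['time_s'],s['position'],s['tool_rot'].round(4).tolist(),s['ft_force'],s['grip_width'])
w=grab('wrist','w6');sc=grab('scene','scene6')
B=lambda d:cv2.cvtColor(d['color'],cv2.COLOR_RGB2BGR)
a=cv2.resize(B(sc)[150:280,300:400],(315,410),interpolation=3)
b=cv2.resize(B(w)[150:400,180:460],(459,410),interpolation=3)
cv2.imwrite('pics/crop7.png',np.hstack([a,b]))
```

```text
14.2 [0.59436761 0.03468989 0.19785746] [[-0.1005, 0.9949, -0.0013], [0.9949, 0.1005, 0.0004], [0.0006, -0.0013, -1.0]] [-0.12222613  0.46944256 -0.43823729] 0.04406370341875122
```

View pics/crop7.png

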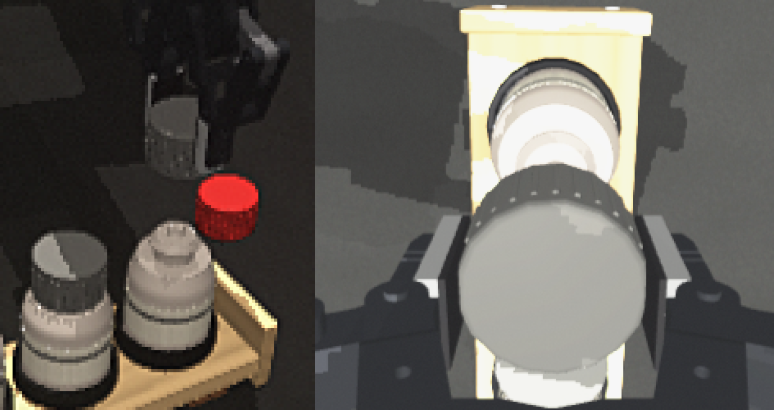

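The cap is held level, in line above the bottle. Correcting by +0.12/-0.14 cm and descending.

Request:
{"api": "move_arm", "payload": {
  "series": [
    [200, [0.12, -0.14, -1], [0, 0, 0]],
    [200, [0, 0, -1.5], [0, 0, 0]],
    [200, [0, 0, -1.5], [0, 0, 0]],
    [200, [0, 0, -0.8], [0, 0, 0]],
    [200, [0, 0, -0.4], [0, 0, 0]],
    [200, [0, 0, 0], [0, 0, 0]],
    [200, [0, 0, 0], [0, 0, 0]],
    [200, [0, 0, 0], [0, 0, 0]]
  ]
}}

```text
time_s: 14.97
position: [0.5968, 0.0321, 0.1471]
tool_rot: [[-0.099, 0.995, 0.001], [0.995, 0.099, -0.0], [-0.0, 0.001, -1.0]]
ft_force: [-0.3, 1.4, -0.2]
grip_width: 0.0441
```

Request:
{"api": "move_arm", "payload": {
  "series": [
    [200, [-0.11, 0.09, -0.3], [0, 0, 0]],
    [200, [0, 0, -0.4], [0, 0, 0]],
    [200, [0, 0, -0.4], [0, 0, 0]],
    [200, [0, 0, -0.2], [0, 0, 0]],
    [200, [0, 0, 0], [0, 0, 0]],
    [200, [0, 0, 0], [0, 0, 0]]
  ]
}}

```text
time_s: 15.47
position: [0.5953, 0.033, 0.1332]
tool_rot: [[-0.099, 0.995, -0.0], [0.995, 0.099, 0.0], [0.0, -0.0, -1.0]]
ft_force: [-0.3, 0.0, -0.0]
grip_width: 0.0444
```

Neck is inside without contact. Now the tongues, in small steps.

Request:
{"api": "move_arm", "payload": {
  "newtons": 100,
  "series": [
    [200, [0, 0, -0.1], [0, 0, 0]],
    [200, [0, 0, -0.1], [0, 0, 0]],
    [200, [0, 0, -0.1], [0, 0, 0]],
    [200, [0, 0, 0], [0, 0, 0]]
  ]
}}

```text
time_s: 15.8
position: [0.5958, 0.0332, 0.131]
tool_rot: [[-0.099, 0.995, 0.002], [0.995, 0.099, 0.0], [0.0, 0.002, -1.0]]
ft_force: [-0.0, 2.3, 5.3]
grip_width: 0.0435
```

Request:
{"api": "move_arm", "payload": {
  "series": [
    [200, [0, 0, -0.1], [0, 0, 0]],
    [200, [0, 0, -0.1], [0, 0, 0]],
    [200, [0, 0, 0], [0, 0, 0]]
  ]
}}

```text
time_s: 16.05
position: [0.5958, 0.0333, 0.1294]
tool_rot: [[-0.1, 0.995, 0.002], [0.995, 0.1, 0.0], [0.0, 0.002, -1.0]]
ft_force: [-1.0, 1.9, 7.5]
grip_width: 0.0433
```

Request:
{"api": "move_arm", "payload": {
  "series": [
    [200, [0, 0, -0.1], [0, 0, 0]],
    [200, [0, 0, -0.1], [0, 0, 0]],
    [200, [0, 0, 0], [0, 0, 0]]
  ]
}}

```text
time_s: 16.3
position: [0.5957, 0.0331, 0.1272]
tool_rot: [[-0.1, 0.995, 0.002], [0.995, 0.1, -0.0], [-0.0, 0.002, -1.0]]
ft_force: [-0.0, -0.4, -0.9]
grip_width: 0.0437
```

Request:
{"api": "move_arm", "payload": {
  "series": [
    [200, [0, 0, -0.1], [0, 0, 0]],
    [200, [0, 0, -0.1], [0, 0, 0]],
    [200, [0, 0, 0], [0, 0, 0]]
  ]
}}

```text
time_s: 16.55
position: [0.5951, 0.0329, 0.1236]
tool_rot: [[-0.099, 0.995, -0.001], [0.995, 0.099, 0.0], [0.0, -0.001, -1.0]]
ft_force: [-0.1, 0.4, -2.0]
grip_width: 0.0435
```

Force fell from 7.5 N to about 0, so it snapped. Now to the shoulder.

Request:
{"api": "move_arm", "payload": {
  "series": [
    [200, [0, 0, -0.1], [0, 0, 0]],
    [200, [0, 0, -0.1], [0, 0, 0]],
    [200, [0, 0, 0], [0, 0, 0]],
    [200, [0, 0, 0], [0, 0, 0]]
  ]
}}

```text
time_s: 16.88
position: [0.5954, 0.0331, 0.1233]
tool_rot: [[-0.099, 0.995, 0.001], [0.995, 0.099, 0.0], [-0.0, 0.001, -1.0]]
ft_force: [-1.4, 0.4, 8.4]
grip_width: 0.0435
```

Request:
{"api": "move_arm", "payload": {
  "series": [
    [200, [0, 0, -0.1], [0, 0, 0]],
    [200, [0, 0, -0.1], [0, 0, 0]],
    [200, [0, 0, 0], [0, 0, 0]],
    [200, [0, 0, 0], [0, 0, 0]]
  ]
}}

```text
time_s: 17.22
position: [0.5955, 0.0331, 0.1232]
tool_rot: [[-0.1, 0.995, 0.002], [0.995, 0.1, -0.0], [-0.001, 0.002, -1.0]]
ft_force: [-8.1, 1.9, 22.7]
grip_width: 0.0434
```

Request:
{"api": "move_arm", "payload": {
  "series": [
    [200, [0, 0, 0.05], [0, 0, 0]],
    [200, [0, 0, 0], [0, 0, 0]],
    [200, [0, 0, 0], [0, 0, 0]],
    [200, [0, 0, 0], [0, 0, 0]],
    [200, [0, 0, 0], [0, 0, 0]],
    [200, [0, 0, 0], [0, 0, 0]],
    [200, [0, 0, 0], [0, 0, 0]],
    [200, [0, 0, 0], [0, 0, 0]],
    [200, [0, 0, 0], [0, 0, 0]],
    [200, [0, 0, 0], [0, 0, 0]]
  ]
}}

```text
time_s: 18.05
position: [0.5954, 0.0331, 0.1232]
tool_rot: [[-0.1, 0.995, 0.002], [0.995, 0.1, -0.0], [-0.0, 0.002, -1.0]]
ft_force: [-6.8, 1.5, 18.1]
grip_width: 0.0437
```

Request:
{"api": "move_arm", "payload": {
  "series": [
    [200, [0, 0, 0], [0, 0, 0]],
    [200, [0, 0, 0], [0, 0, 0]],
    [200, [0, 0, 0], [0, 0, 0]],
    [200, [0, 0, 0], [0, 0, 0]],
    [200, [0, 0, 0], [0, 0, 0]],
    [200, [0, 0, 0], [0, 0, 0]]
  ]
}}

```text
time_s: 18.55
position: [0.5954, 0.0331, 0.1232]
tool_rot: [[-0.1, 0.995, 0.002], [0.995, 0.1, -0.0], [-0.0, 0.002, -1.0]]
ft_force: [-6.1, 1.4, 18.8]
grip_width: 0.0436
```

Run:
```python
from h import *
w=grab('wrist','w7');sc=grab('scene','scene7')
s=env.observe();print(s['time_s'],s['position'],s['ft_force'],s['grip_width'])
B=lambda d:cv2.cvtColor(d['color'],cv2.COLOR_RGB2BGR)
a=cv2.resize(B(sc)[180:280,300:390],(450,500),interpolation=3)
b=cv2.resize(B(w)[150:400,200:440],(340,354),interpolation=3);b=np.vstack([b,np.zeros((146,340,3),np.uint8)])
cv2.imwrite('pics/crop8.png',np.hstack([a,b]))
```

```text
18.65 [0.59544447 0.03311179 0.1232004 ] [-6.62598257  1.74333892 17.98290758] 0.0434069162308825
```

View pics/crop8.png

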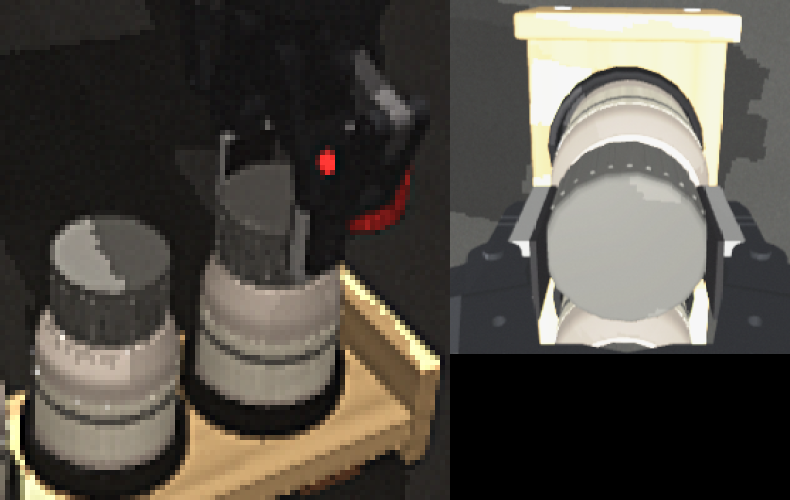

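```bash
python3 -c "
from rig import env
env.close_job(); s=env.observe(); print(s['time_s'],s['position'],s['ft_force'])"
```

```text
the job is handed in; nothing more can be done
the job is handed in; nothing more can be done
```

The open bottle stands in the rack's empty cup, and I let go of it there. The grey snap cap is clicked home on it, and I handed the job in at about 18.7 s of robot time with the arm still pushing down. The hand-in gave no verdict.

- **Bottle in the cup:** the wrist force jumped by about 6 N as it touched the cup floor. After I opened the gripper, the pictures showed it upright and seated.
- **Cap snap:** the push rose to 7.5 N and then fell to about zero. That peak is just under the stated 8–15 N, probably because I only read the force between steps.
- **Cap home:** pressing further stopped the tool at z = 0.1232 m, against 0.123 m expected with the rim on the shoulder. The push then held at about 18 N for more than a second. In the last picture the cap looked level and as low as its neighbour's.
- **Disagreements and limits:**
    - The cameras differed by 2–4 mm on where the cup and the cap were. I settled this by measuring bottle against cup in the same view.
    - A side force of about 6–7 N remained at the end.
    - The fingertips should be about 5 mm clear of the bottle. I worked that out from the tool height and did not measure it.
    - I did not measure the other bottles or the squeegee again at the end. No move came near the squeegee after the bottle was lifted, and I felt no contact with the other bottles.

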